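# Switch off the lamp key that was left latched

## Robot

A 7-joint arm with a two-finger parallel gripper is mounted at the origin on the work surface. World frame = base frame: x ahead of the robot, y to its left, z up, the work surface at z = 0. Lengths are in mm, angles in rad, forces in N, time in s.
With the tool pointing down it reaches from about 400 to 850 mm from the base axis. Payload 4.5 kg.
Tool frame: the origin (TCP) lies at the centre of the arm's flange, where the gripper is bolted on; the fingertips stand 173 mm ahead of it and the grasp point (between the pads) lies 155 mm ahead of it; z points along the fingers, x is the direction in which the jaws open and shut, and the axes are right-handed (so a half turn about z gives the same grasp; the last joint's range is limited). The gripper opens to 85 mm and grips with 20 to 120 N. Pads are 22 mm wide; open, the fingers measure 114 mm over their backs; the gripper's body (76 mm by 85 mm) begins 54 mm behind the grasp point. The pads swing forward as they close: fully open they stand 13 mm farther back than shut.
Start: joints at [1.252, 0.689, -0.195, 1.565, 0.157, 0.902, -0.215], TCP at [215.978, -586.508, 404.717] pointing down, gripper open.
Joint ranges: [-3.01, 3.01], [-0.46, 2.08], [-1.47, 1.51], [0.13, 2.56], [-1, 4.14], [0.04, 2.09], [-2.66, 2.66]. Speed limits (rad/s): [2.57, 2.57, 3.14, 3.14, 3.14, 3.14, 3.14].

## Interface

Orientations are given as a unit quaternion [x, y, z, w].
In Python, from plant import bot, imaging, spotter gives the robot as it stands. The module is installed in compiled form; this text tells all that it offers.
- The arm moves only by the tool apply_moves, never from a script. Its argument "motion" is a list of rows, each an object with "angular": the turn, a rotation vector about the tool's x, y, z in degrees, a list of three; "xyz": the shift along the tool's x, y, z in cm, a list of three; "grip": the closure in counts, from 0 (fully open) to 255 (shut). A call has 1 to 12 rows; each row is the pose to reach, as a shift and turn from the pose commanded when the call began, along the tool's axes at that moment; what a row does not reach only later rows make up. A row lasts 1/12 s, in which the tool goes at most 41.7 mm and 7.16 degrees, less where a joint would pass 70% of its speed; a pose out of reach is approached as far as the arm can. A call with a gripper value outside its range is refused whole. The fingers move at their own pace and stop on an object; the grip force is fixed at half the most. Time passes only in rows, so rows that repeat a pose let the fingers close. It gives the time, the measured TCP pose, the force and the opening at its end, in the units of the state.
- bot.get_state(): the state, without advancing time (a new reading comes with each control period).
- imaging.get_image(name): name is "scene" or "top" or "wrist"; returns (picture, depth): 420x560x3 uint8, red, green, blue; 420x560 float32, mm along the optical axis (not along the pixel's ray), 0 where there is no reading.
- imaging.camera_model(name): a dict with "intrinsics" (3x3 intrinsics, pixels), "eye" and "rotation" of the camera in the world. Camera axes: x right, y down, z forward; pixel columns grow to the right and rows downward; lengths in mm; the calibration is good to about 2 mm. A picture is of the moment at which its call begins: read the wrist's pose just before it. camera_model takes no time and is no camera call; for the wrist camera it gives the pose at the moment of the call.
- bot.hand_in(): hands the job in, once; it reports no verdict.
Trained networks look in the newest picture that a camera, given by its name, has taken for a name from the list of things; names that differ only in an ending like _2 or _b are one class to them, and where a whole thing is asked for, a point or a joint stands for the part that bears it (a point fixed in the world has none). Each returns a list of dicts, best first, with "confidence" (0 to 1); they miss things now and then, are a little off and sometimes report something else, mostly with a low value. They report only what shows in the picture. A call takes as long as a camera call.
- spotter.outline_of(camera, name): "pixels" (420x560 bool, what is visible of it) and "at" ([column, row] in pixels, amid what is visible of it).
The state is a dict: "time_s": time; "joints": joint angles; "joint_velocities": joint speeds; "joint_efforts": joint torques, N m; "eef_pos": TCP position; "tcp_rot": TCP orientation; "force": force on the tool from outside, world axes, zero at the start; "ft_torque": the same for the moment, N m; "finger_gap": finger opening in mm.
Only numpy, scipy, OpenCV 4.12 (cv2) and the standard library are available. Lean on these libraries where they do the work, as an engineer would, in place of code of your own. Each camera call takes 0.05 s, during which the arm holds its last target.

## Task

One of the four identical keys on the lamp switch box was left latched down. Find it, tapping the keys lightly with a fingertip if you like, and press that key to its stop and let go so that it springs up and all four keys stand up. Do not press any other key down, and leave the things around the box where they are; nothing is to be picked up.

Things in the scene. Friction and masses are not known exactly. Their poses are not given: they have to be found in the camera images.
- switchbox: Grey plastic lamp switch box screwed to the desk, 90 x 224 x 40 mm (x, y, z) plus a flat screw lug at each end. Origin: centre of its underside, on the desk; z up. Four identical square push keys stand in a row along its y axis, at y = +78, +26, -26 and -78 mm, x = 0, each in a thin black seat whose top is 44 mm above the desk. Which key sits at which place is mixed every time.
- key_a_top (a point): Centre of the top face of key A, a white cap 32 x 32 mm. The top is 58 mm above the desk when the key is up, 52 mm when it is latched down and 48 mm when pushed to its stop. The point moves with the key; its z axis points up.
- key_a (a joint): How far key A is down, in m: 0 up, 0.006 latched down, 0.010 at its stop. Push-push latch: a key that is up gives only to more than 3 N, rising to about 7 N at the stop, and springs back if let go before the stop; pushed to the stop and let go it stays latched at 0.006. A latched key needs about 6 to 7 N to reach the stop; let go from there it springs up to 0.
- key_b_top (a point): Centre of the top face of key B, a white cap 32 x 32 mm. The top is 58 mm above the desk when the key is up, 52 mm when it is latched down and 48 mm when pushed to its stop. The point moves with the key; its z axis points up.
- key_b (a joint): How far key B is down, in m: 0 up, 0.006 latched down, 0.010 at its stop. Push-push latch: a key that is up gives only to more than 3 N, rising to about 7 N at the stop, and springs back if let go before the stop; pushed to the stop and let go it stays latched at 0.006. A latched key needs about 6 to 7 N to reach the stop; let go from there it springs up to 0.
- key_c_top (a point): Centre of the top face of key C, a white cap 32 x 32 mm. The top is 58 mm above the desk when the key is up, 52 mm when it is latched down and 48 mm when pushed to its stop. The point moves with the key; its z axis points up.
- key_c (a joint): How far key C is down, in m: 0 up, 0.006 latched down, 0.010 at its stop. Push-push latch: a key that is up gives only to more than 3 N, rising to about 7 N at the stop, and springs back if let go before the stop; pushed to the stop and let go it stays latched at 0.006. A latched key needs about 6 to 7 N to reach the stop; let go from there it springs up to 0.
- key_d_top (a point): Centre of the top face of key D, a white cap 32 x 32 mm. The top is 58 mm above the desk when the key is up, 52 mm when it is latched down and 48 mm when pushed to its stop. The point moves with the key; its z axis points up.
- key_d (a joint): How far key D is down, in m: 0 up, 0.006 latched down, 0.010 at its stop. Push-push latch: a key that is up gives only to more than 3 N, rising to about 7 N at the stop, and springs back if let go before the stop; pushed to the stop and let go it stays latched at 0.006. A latched key needs about 6 to 7 N to reach the stop; let go from there it springs up to 0.
- spray_can: Loose white spray can, 64 mm across, 186 mm high, standing. Origin: centre of its underside. Bystander.
- glue_bottle: Loose small white glue bottle, 30 mm across, 70 mm high, standing. Origin: centre of its underside. Bystander.
- saucer: Loose white saucer, 120 mm across, 18 mm high. Origin: centre of its underside. Bystander.
- disc_stack: Loose round stack of grey disc boxes, 124 mm across, 66 mm high. Origin: centre of its underside. Bystander.

How it is judged:
By the outcome, as a careful person would: the job done as asked, in the order asked, and still so for the second after the job is handed in, with the robot touching nothing.
It also fails if it takes over 42 s, if anything falls off the work surface, if the arm or the gripper's body presses on something with over 40 N, if the wrist force passes 120 N, or if a joint passes its speed limit or range.

## Working session

There is one attempt and no reset: what is moved stays moved. The work goes in short steps, Python scripts to look and compute and a tool call to move; the robot and the scene stay as the last step left them, time stands still between calls to the robot, and variables do not carry over. Pictures are saved under pics/ and viewed, and the job is handed in when it is done.

Besides the shell and the picture viewer there is one more tool, called as a command line: name --argument value ..., lists and objects as JSON in quotes. apply_moves: Moves the arm, as the interface text tells. Its arguments: {"type":"object","properties":{"motion":{"type":"array","items":{"type":"object","properties":{"angular":{"type":"array","items":{"type":"number"}},"xyz":{"type":"array","items":{"type":"number"}},"grip":{"type":"number"}}}}},"required":["motion"]}

```bash
mkdir -p pics; cat > h.py <<'E'
import numpy as np,cv2
from plant import bot,imaging,spotter
def world(name,depth,cm=None):
    cm=cm or imaging.camera_model(name)
    K=np.array(cm["intrinsics"]);R=np.array(cm["rotation"]);e=np.array(cm["eye"])
    v,u=np.mgrid[0:420,0:560]
    c=np.stack([(u-K[0,2])/K[0,0]*depth,(v-K[1,2])/K[1,1]*depth,depth],-1)
    return c@R.T+e
E
python3 - <<'E'
from h import *
s=bot.get_state();print(s)
for n in ["top","scene"]:
    p,d=imaging.get_image(n);cv2.imwrite(f"pics/{n}0.png",p[:,:,::-1]);np.save(f"{n}0.npy",d)
    cm=imaging.camera_model(n);print(cm)
    W=world(n,d)
    for t in ["switchbox","key_a","spray_can","glue_bottle","saucer","disc_stack"]:
        for o in spotter.outline_of(n,t)[:5]:
            m=o["pixels"]&(d>0);w=W[m]
            print(n,t,round(o["confidence"],2),o["at"],m.sum(),np.median(w,0).round(1),np.percentile(w[:,2],[5,95]).round(1))
E
```

```text
{'time_s': 0.0, 'joints': array([ 1.25181045,  0.68998605, -0.19452432,  1.56633445,  0.15727823,
        0.9024918 , -0.2150751 ]), 'joint_velocities': array([ 0.00091393,  0.00070274, -0.0005477 , -0.00047227,  0.00069445,
       -0.00057623,  0.00107148]), 'joint_efforts': array([-5.91515654e-04, -5.39609599e+01, -1.26729939e+00, -1.58544123e+01,
        8.99866107e-03,  9.47348017e-03,  9.05732662e-06]), 'eef_pos': array([ 215.81448549, -586.20998983,  403.88527588]), 'tcp_rot': array([ 8.20246490e-01, -5.72009492e-01, -7.80052079e-04, -4.78193247e-04]), 'force': array([-0.30581477,  0.11667804,  0.16763184]), 'ft_torque': array([ 0.03972343,  0.01245429, -0.02440252]), 'finger_gap': 85.47096667798031}
{'intrinsics': array([[392.37145635,   0.        , 279.19661474],
       [  0.        , 392.37145635, 202.58715343],
       [  0.        ,   0.        ,   1.        ]]), 'eye': array([ 514.50021666,   79.87952118, 1001.52644377]), 'rotation': array([-0.69707449,  0.7151075 , -0.04448668,  0.02700656])}Traceback (most recent call last):
  File "<stdin>", line 6, in <module>
  File "h.py", line 8, in world
    return c@R.T+e
           ~^~~~
ValueError: matmul: Input operand 1 has a mismatch in its core dimension 0, with gufunc signature (n?,k),(k,m?)->(n?,m?) (size 4 is different from 3)
```

```bash
sed -i 's/R=np.array(cm\["rotation"\])/R=Rotation.from_quat(cm["rotation"]).as_matrix()/; 1a from scipy.spatial.transform import Rotation' h.py
python3 - <<'E'
from h import *
for n in ["top","scene"]:
    p,d=imaging.get_image(n);cv2.imwrite(f"pics/{n}0.png",p[:,:,::-1]);np.save(f"{n}0.npy",d)
    W=world(n,d)
    for t in ["switchbox","key_a","spray_can","glue_bottle","saucer","disc_stack"]:
        for o in spotter.outline_of(n,t)[:5]:
            m=o["pixels"]&(d>0);w=W[m]
            print(n,t,round(o["confidence"],2),o["at"],m.sum(),np.median(w,0).round(1),np.percentile(w[:,2],[5,95]).round(1))
E
```

```text
top switchbox 0.82 [348.4, 225.4] 2009 [ 542.8 -108.5   39.4] [ 3.9 42.5]
top key_a 0.72 [339.9, 228.9] 183 [539.6 -94.4  57.5] [53.  60.4]
top key_a 0.67 [365.6, 221.9] 176 [ 557.9 -143.9   51.6] [47.6 54.6]
top key_a 0.64 [383.2, 217.5] 176 [ 573.5 -191.6   57.5] [52.4 60.6]
top key_a 0.6 [322.3, 237.8] 178 [522.2 -45.   57.8] [51.3 60.4]
top spray_can 0.76 [236.0, 255.0] 679 [495.5 146.3 182.9] [141.6 187.7]
top spray_can 0.61 [467.4, 204.7] 2374 [ 603.1 -397.    65.1] [10.8 68.4]
top glue_bottle 0.74 [382.3, 215.5] 193 [ 574.1 -192.4   57.4] [47.  60.5]
top glue_bottle 0.51 [310.5, 181.6] 118 [663.9 -13.2  47.1] [26.4 71.7]
top saucer 0.81 [352.8, 149.0] 1543 [ 755.6 -142.1   10.1] [ 3.1 17.9]
top saucer 0.41 [365.2, 224.5] 147 [ 556.1 -144.5   51.9] [49.4 54.7]
top disc_stack 0.62 [468.3, 203.5] 2377 [ 603.7 -396.6   65.1] [10.6 68.4]
scene switchbox 0.87 [241.8, 200.6] 1079 [578.8 -77.9  25.6] [ 2.3 39.1]
scene key_a 0.53 [262.1, 190.4] 105 [531.2 -41.8  53.8] [42.1 57.7]
scene key_a 0.42 [235.1, 224.0] 205 [675.8  -9.5  33.3] [ 4.1 65.2]
scene spray_can 0.69 [326.1, 194.5] 1453 [515.9 164.2  98.3] [  1.3 182.6]
scene spray_can 0.35 [161.0, 177.0] 1069 [ 627.6 -380.1   53. ] [ 4.3 65.4]
scene glue_bottle 0.73 [236.7, 221.8] 214 [675.1  -9.6  33.1] [ 2.  64.9]
scene saucer 0.82 [187.1, 227.7] 825 [ 747.2 -148.9    8.2] [ 0.8 16.2]
scene disc_stack 0.63 [161.4, 177.8] 1115 [ 627.3 -381.3   51.4] [ 2.5 65.4]
```

View pics/top0.png

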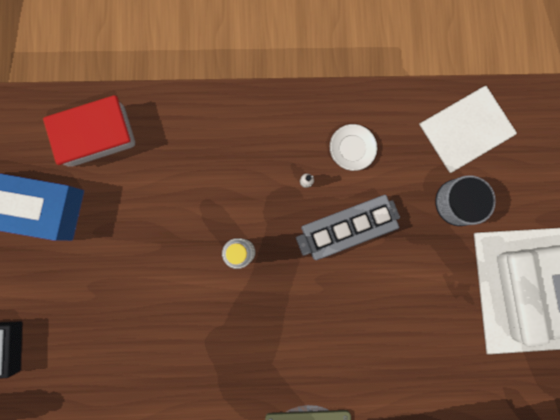

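View pics/scene0.png

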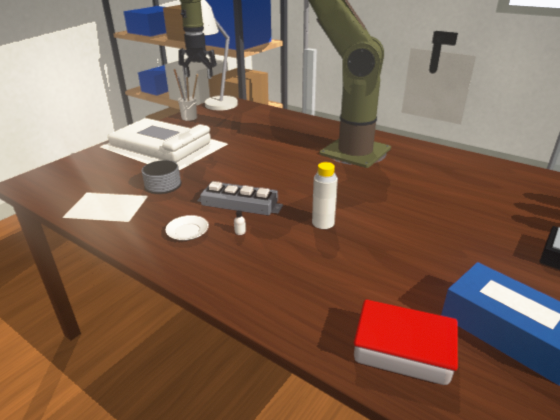

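The depth images give key heights of 57.5, 51.6, 57.5 and 57.8 mm. The third key, at about (557, -143), is the latched candidate.

```bash
cat >> h.py <<'E'
def delta(tgt):
    s=bot.get_state();R=Rotation.from_quat(s["tcp_rot"]).as_matrix()
    return (R.T@(np.array(tgt)-s["eef_pos"])/10).round(2)
E
python3 - <<'E'
from h import *
print(delta([557,-143,330]),Rotation.from_quat(bot.get_state()["tcp_rot"]).as_matrix().round(3))
k=np.array([[522.2,-45],[539.6,-94.4],[557.9,-143.9],[573.5,-191.6]])
print(np.diff(k,axis=0), k.mean(0))
E
```

```text
[-29.84 -47.33   7.47] [[ 0.346 -0.938  0.   ]
 [-0.938 -0.346 -0.   ]
 [ 0.    -0.    -1.   ]]
[[ 17.4 -49.4]
 [ 18.3 -49.5]
 [ 15.6 -47.7]] [ 548.3   -118.725]
```

apply_moves --motion '[{"xyz": [-2,-3.2,0.5],"angular": [0,0,0],"grip": 255},{"xyz": [-4,-6.4,1],"angular": [0,0,0],"grip": 255},{"xyz": [-6,-9.6,1.5],"angular": [0,0,0],"grip": 255},{"xyz": [-8,-12.8,2],"angular": [0,0,0],"grip": 255},{"xyz": [-10,-16,2.5],"angular": [0,0,0],"grip": 255},{"xyz": [-12,-19.2,3],"angular": [0,0,0],"grip": 255},{"xyz": [-14,-22.4,3.5],"angular": [0,0,0],"grip": 255},{"xyz": [-16,-25.6,4],"angular": [0,0,0],"grip": 255},{"xyz": [-18,-28.8,4.5],"angular": [0,0,0],"grip": 255},{"xyz": [-20,-32,5],"angular": [0,0,0],"grip": 255},{"xyz": [-22,-35,5.5],"angular": [0,0,0],"grip": 255},{"xyz": [-23.5,-37.5,6],"angular": [0,0,0],"grip": 255}]'

```text
time_s: 1.75
eef_pos: [488.4, -233.4, 344.7]
tcp_rot: [0.821, -0.571, 0.0, -0.001]
force: [-0.4, 0.2, -0.2]
finger_gap: -0.2
```

```bash
python3 - <<'E'
from h import *
s=bot.get_state();print(s["time_s"],s["eef_pos"],s["tcp_rot"],s["force"],s["finger_gap"])
cm=imaging.camera_model("wrist")
p,d=imaging.get_image("wrist");cv2.imwrite("pics/w1.png",p[:,:,::-1])
W=world("wrist",d,cm)
for o in spotter.outline_of("wrist","key_a")[:6]:
    m=o["pixels"]&(d>0);w=W[m];print(round(o["confidence"],2),o["at"],m.sum(),np.median(w,0).round(1))
print(delta([557,-143,330]))
E
```

```text
1.75 [ 488.40797107 -233.42090012  344.67054037] [ 8.20990875e-01 -5.70940774e-01  2.49035222e-04 -7.43823419e-04] [-0.39173457  0.17591092 -0.16562852] -0.17066226912888247
0.85 [122.5, 73.2] 2439 [538.5 -98.1  57.3]
0.74 [195.5, 73.4] 2063 [ 555.1 -145.7   51.5]
0.59 [269.1, 72.3] 2102 [ 571.9 -193.8   57.4]
0.59 [47.3, 73.1] 2610 [521.5 -50.4  57.2]
[-5.81 -9.32  1.48]
```

View pics/w1.png

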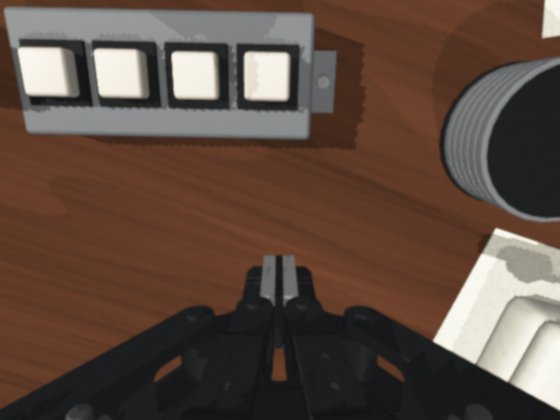

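The wrist view shows the box at upper left, with the four keys at pixel rows of about 73. The key at (195, 73) reads 51.5 mm and the others about 57.3 mm, which agrees with the top camera. I'm moving above it now.

apply_moves --motion '[{"xyz": [-2,-3,1],"angular": [0,0,0],"grip": 255},{"xyz": [-4,-6,3],"angular": [0,0,0],"grip": 255},{"xyz": [-6,-9,5],"angular": [0,0,0],"grip": 255},{"xyz": [-6,-9.4,7],"angular": [0,0,0],"grip": 255},{"xyz": [-6,-9.4,9],"angular": [0,0,0],"grip": 255},{"xyz": [-6,-9.4,9],"angular": [0,0,0],"grip": 255},{"xyz": [-6,-9.4,9],"angular": [0,0,0],"grip": 255},{"xyz": [-6,-9.4,9],"angular": [0,0,0],"grip": 255}]'

```text
time_s: 2.52
eef_pos: [554.1, -148.7, 255.6]
tcp_rot: [0.82, -0.573, 0.001, 0.0]
force: [-0.3, -0.3, 0.7]
finger_gap: 0.2
```

```bash
python3 - <<'E'
from h import *
s=bot.get_state();print(s["time_s"],s["eef_pos"],s["tcp_rot"],s["force"])
cm=imaging.camera_model("wrist")
p,d=imaging.get_image("wrist");cv2.imwrite("pics/w2.png",p[:,:,::-1])
W=world("wrist",d,cm)
for o in spotter.outline_of("wrist","key_a")[:6]:
    m=o["pixels"]&(d>0);w=W[m];t=w[np.abs(w[:,2]-np.percentile(w[:,2],70))<2]
    print(round(o["confidence"],2),o["at"],m.sum(),np.median(w,0).round(1),((t.min(0)+t.max(0))/2).round(1),t.mean(0).round(1))
print(delta([556.5,-144.5,240]))
E
```

```text
2.5167 [ 554.1087343  -148.74255428  255.62991229] [ 8.19764472e-01 -5.72700442e-01  6.29730476e-04  1.33424186e-04] [-0.29514897 -0.29105793  0.66520481]
0.97 [367.7, 239.0] 3745 [ 573.9 -191.2   57.3] [ 571.6 -193.2   57.6] [ 572.3 -192.8   57.4]
0.9 [173.8, 239.9] 3793 [540.6 -96.   57.3] [537.5 -95.5  57.5] [538.5 -95.6  57.4]
0.85 [268.3, 232.9] 2887 [ 558.4 -142.2   51.4] [ 554.8 -144.3   51.6] [ 556.8 -143.    51.5]
0.8 [77.0, 236.7] 4041 [524.  -49.   57.2] [521.  -46.9  57.5] [521.7 -47.   57.4]
[-0.32 -0.34  1.61]
```

View pics/w2.png

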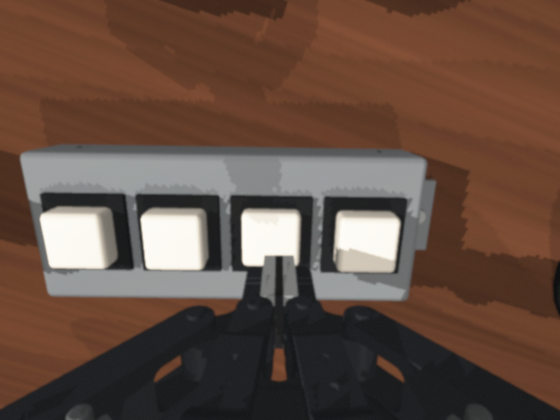

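apply_moves --motion '[{"xyz": [-0.38,-0.27,0.5],"angular": [0,0,0],"grip": 255},{"xyz": [-0.38,-0.27,1.2],"angular": [0,0,0],"grip": 255},{"xyz": [-0.38,-0.27,1.9],"angular": [0,0,0],"grip": 255},{"xyz": [-0.38,-0.27,2.4],"angular": [0,0,0],"grip": 255},{"xyz": [-0.38,-0.27,2.4],"angular": [0,0,0],"grip": 255},{"xyz": [-0.38,-0.27,2.4],"angular": [0,0,0],"grip": 255}]'

```text
time_s: 3.12
eef_pos: [555.2, -143.1, 230.1]
tcp_rot: [0.82, -0.572, -0.001, 0.0]
force: [0.7, -0.7, 1.0]
finger_gap: -0.3
```

apply_moves --motion '[{"xyz": [0,0,0.2],"angular": [0,0,0],"grip": 255},{"xyz": [0,0,0.4],"angular": [0,0,0],"grip": 255},{"xyz": [0,0,0.4],"angular": [0,0,0],"grip": 255},{"xyz": [0,0,0.4],"angular": [0,0,0],"grip": 255}]'

```text
time_s: 3.45
eef_pos: [555.4, -143.1, 226.7]
tcp_rot: [0.82, -0.572, 0.0, 0.0]
force: [-0.0, -0.6, -0.6]
finger_gap: -0.0
```

```bash
python3 - <<'E'
from h import *
s=bot.get_state();print(s["time_s"],s["eef_pos"],s["force"])
p,d=imaging.get_image("wrist");cv2.imwrite("pics/w3.png",p[:,:,::-1])
E
```

```text
3.45 [ 555.35497315 -143.14861671  226.69344096] [-0.03872981 -0.61757343 -0.59181177]
```

View pics/w3.png

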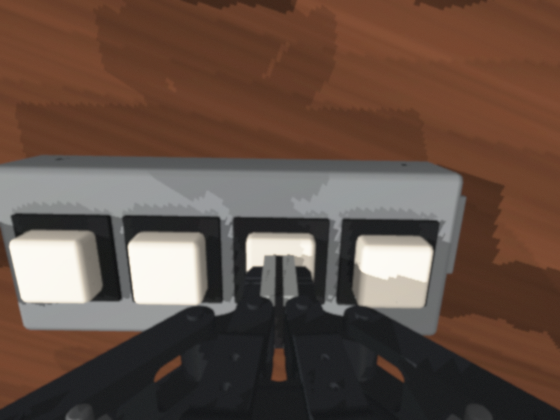

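The tip is at about 53.7 mm, inside the third key at pixel (280, 250), and there's no contact force. A raised key would be resisting by now, so this key is latched. I'm pressing it.

apply_moves --motion '[{"xyz": [0,0,0.15],"angular": [0,0,0],"grip": 255},{"xyz": [0,0,0.3],"angular": [0,0,0],"grip": 255},{"xyz": [0,0,0.4],"angular": [0,0,0],"grip": 255},{"xyz": [0,0,0.5],"angular": [0,0,0],"grip": 255},{"xyz": [0,0,0.5],"angular": [0,0,0],"grip": 255},{"xyz": [0,0,0.5],"angular": [0,0,0],"grip": 255},{"xyz": [0,0,0.5],"angular": [0,0,0],"grip": 255}]'

```text
time_s: 4.08
eef_pos: [555.5, -143.2, 222.4]
tcp_rot: [0.82, -0.572, 0.0, -0.0]
force: [-1.0, 1.2, 7.1]
finger_gap: 0.1
```

apply_moves --motion '[{"xyz": [0,0,0.1],"angular": [0,0,0],"grip": 255},{"xyz": [0,0,0.2],"angular": [0,0,0],"grip": 255},{"xyz": [0,0,0.2],"angular": [0,0,0],"grip": 255},{"xyz": [0,0,0.2],"angular": [0,0,0],"grip": 255}]'

```text
time_s: 4.42
eef_pos: [555.5, -143.2, 221.4]
tcp_rot: [0.82, -0.572, 0.001, -0.0]
force: [-2.2, 0.8, 15.4]
finger_gap: 0.2
```

15 N is well past the 6–7 N latch force, so the key is on its stop. I'm letting go straight up.

apply_moves --motion '[{"xyz": [0,0,-0.4],"angular": [0,0,0],"grip": 255},{"xyz": [0,0,-1],"angular": [0,0,0],"grip": 255},{"xyz": [0,0,-2],"angular": [0,0,0],"grip": 255},{"xyz": [0,0,-3.5],"angular": [0,0,0],"grip": 255},{"xyz": [0,0,-5],"angular": [0,0,0],"grip": 255},{"xyz": [0,1,-7],"angular": [0,0,0],"grip": 255},{"xyz": [0,3,-9],"angular": [0,0,0],"grip": 255},{"xyz": [0,5,-11],"angular": [0,0,0],"grip": 255},{"xyz": [0,6,-12],"angular": [0,0,0],"grip": 255},{"xyz": [0,6,-12],"angular": [0,0,0],"grip": 255},{"xyz": [0,6,-12],"angular": [0,0,0],"grip": 255}]'

```text
time_s: 5.33
eef_pos: [499.4, -163.9, 340.0]
tcp_rot: [0.82, -0.572, 0.001, -0.0]
force: [0.9, -0.0, -1.0]
finger_gap: 0.1
```

```bash
python3 - <<'E'
from h import *
s=bot.get_state();print(s["time_s"],s["eef_pos"],s["joint_velocities"].round(3),s["force"])
for n in ["wrist","top"]:
    cm=imaging.camera_model(n)
    p,d=imaging.get_image(n);cv2.imwrite(f"pics/{n}4.png",p[:,:,::-1])
    W=world(n,d,cm)
    for t in ["key_a"]+(["glue_bottle","saucer","disc_stack","spray_can"] if n=="top" else []):
      for o in spotter.outline_of(n,t)[:5]:
        m=o["pixels"]&(d>0);w=W[m];print(n,t,round(o["confidence"],2),o["at"],m.sum(),np.median(w,0).round(1))
E
```

```text
5.3333 [ 499.41768938 -163.88551875  340.01282724] [-0.017  0.036 -0.014 -0.019 -0.001 -0.006 -0.001] [ 0.90681335 -0.02285562 -0.98776668]
wrist key_a 0.95 [210.4, 126.9] 2027 [538.3 -96.5  57.4]
wrist key_a 0.63 [351.8, 122.1] 1937 [ 571.9 -192.4   57.5]
wrist key_a 0.6 [134.3, 123.6] 2255 [521.4 -48.5  57.3]
top key_a 0.63 [366.5, 222.8] 194 [ 555.6 -143.9   57.3]
top key_a 0.52 [381.3, 216.0] 179 [ 573.7 -192.3   57.9]
top key_a 0.48 [321.1, 237.7] 200 [522.2 -45.6  57.5]
top key_a 0.45 [340.1, 231.8] 173 [538.  -94.3  57.6]
top saucer 0.61 [354.6, 148.6] 1632 [ 755.7 -141.2   10.3]
top disc_stack 0.66 [467.5, 201.4] 1976 [ 610.5 -397.6   65.4]
top spray_can 0.97 [237.5, 252.1] 745 [495.4 145.8 163.3]
```

View pics/wrist4.png

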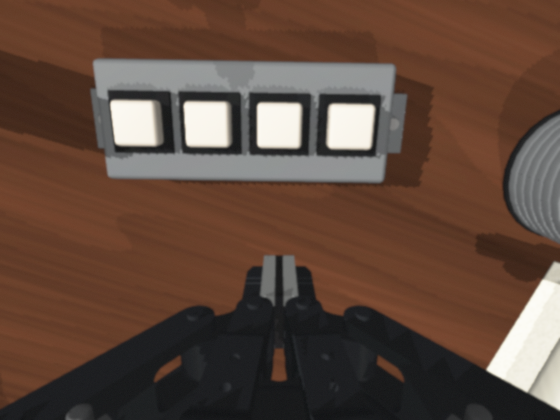

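The wrist picture shows all four keys looking equal, at row 125 and columns 135, 208, 280 and 350. All four read 57.3–57.9 mm in the top view, so I'm handing in.

```bash
python3 -c "
from h import *
print(bot.hand_in())"
```

```text
the job is handed in; nothing more can be done
None
```

The latched key has sprung up, all four keys now stand up, and the job is handed in, about 5.6 s into the 42 s allowed.

- **Finding it:** the third key from the +y end, at about (556, -144) mm, read about 51.5 mm high. The other three read about 57.5 mm in both the top and wrist views. The lowered fingertip met nothing at about 54 mm over that key, which confirmed it was latched.
- **Pressing it:** I pressed with the closed fingertips until the force reached 15 N, well past the 6–7 N the latch needs, so it was on its stop. Then I let go straight up. I touched no other key.
- **Last checks:** the top view reads all four keys at 57.3–57.9 mm. The saucer, disc stack and spray can were found where they were before. The medians for the disc stack and spray can shifted a little, but their pixel positions stayed the same to within about 3 pixels.
- **What was missed:** the network did not report the glue bottle in the last top view. I did not check it again, though the arm never came near it. In the last wrist view the network also missed the pressed key, but it looks the same as the others in the picture.

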